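Hold the cash box's spring lock open with the red key

TASK

Unlock the dark steel cash box for me: take the red key out of the wooden key block, push it straight down into the brass lock until its steel collar sits on the lock (the pins are sticky, so wiggle it a little if it stops part way), then turn it a quarter turn clockwise so that the sprung lid pops ajar. The lock springs back as soon as the key is let go, so finish with the key still in your grip and held turned while I come and lift the lid. Leave the blue and yellow keys in the block and do not disturb the other things on the desk.

Things in the scene. Friction and masses are not known exactly. Their poses are not given: they have to be found in the camera images.
- key_red: The key to use: steel, red plastic bow, 58.5 mm long, upright in the key block, bit down. Origin at the bit's lower end on the shank's axis; z up the shank, y across the bow's width, x its thickness. Going up: bit 12 mm wide (y), 3.5 thick (x), 0 to 8 mm; round neck 3.2 thick to 22.5; collar 12 across to 30.5, its underside the stop; bow 26 wide, 9 thick, to 58.5. 25 g. Same turned half round.
- key_red_grip (a point): Middle of the red bow, 44 mm above the key's lower end and 21.5 mm above the collar's underside: grip here, across the 9 mm thickness (the key's x).
- key_blue: A key of the same shape with a blue bow, for another lock: leave it in the block. Origin and axes as for the red key.
- key_yellow: A key of the same shape with a yellow bow, for another lock: leave it in the block. Origin and axes as for the red key.
- key_block: Fixed wooden block, 60 x 165 mm at its foot, 42 x 145 mm above, 42 mm high, origin at the centre of its underside. Three slots along its y axis, at -47, 0 and +47 mm; in each a key stands with its collar on the block's top, bow's width along y, thickness along x, the lower 22.5 mm in the slot; it pulls straight up. Which key is in which slot varies.
- cash_box: Fixed dark steel cash box, 150 (x) x 180 (y) x 85 mm high, origin at the centre of its underside. The 60 mm of its top at its -x side are a fixed deck with the lock in it; the other 90 mm are the lid, hinged at the +x edge, with a low carrying handle that rises 13 mm above it.
- lock_mouth (a point): Centre of the top face of the lock's round brass nose (28 mm across) on the lock's vertical axis, 93 mm above the desk, 8 mm above the deck. Axes as the cash box. Keyway: a slot in this fixed nose, 14 mm along the box's y, 5.5 mm along its x, chamfered 1.5 mm at the mouth, 12 mm deep with a free chamber below. The key goes in with its bow's width along the box's y.
- lock_home (a point): Where the key's origin is when fully home: on the lock's axis, 22.5 mm below the mouth, collar on the nose. Two pairs of sticky pins, 4 and 8.5 mm below the mouth, close on the bit's flats from both sides: pushed dead straight it needs up to 22 N; moving it a millimetre to and fro across its thickness where it stops thrusts them aside. The key turns only within 2 mm of home.
- lock_turn (a joint): Angle (rad) of the lock's follower, which the key's bit turns: 0 locked, grows as the key turns clockwise seen from above, stops at 1.35. The bit has play: the follower lags the key by 0.2 to 0.3 rad, so a key turned 1.5 rad holds it near 1.24. A spring drives it back with 0.01 N m at 0, 0.07 N m at the stop. The latch frees the lid at about 0.8.
- box_lid (a joint): Opening angle of the lid (rad): 0 shut and latched. Once the latch is drawn back a spring lifts the lid to about 0.2, its front edge about 18 mm up, and it stays there.
- rubber_duck: Small yellow toy duck, a bystander.
- mouse: Grey upright computer mouse, a bystander.
- glue_stick: Upright red and white glue stick, a bystander.

How it is judged:
By the outcome, as a careful person would: the job done as asked, in the order asked, and still so for the second after the job is handed in, while the arm keeps its last pose, push and grip.
It also fails if it takes over 48 s, if anything falls off the work surface, if the arm or the gripper's body presses on something with over 40 N, if the wrist force passes 120 N, or if a joint passes its speed limit or range.

ROBOT

A 7-joint arm with a two-finger parallel gripper is mounted at the origin on a cart in front of the work surface, level with it; the furniture and walls round the work are solid. World frame = base frame: x ahead of the robot, y to its left, z up, the work surface at z = 0. Lengths are in m, angles in rad, forces in N, time in s.
With the tool pointing down it reaches from about 0.425 to 0.875 m from the base axis. Payload 8.4 kg.
Tool frame: the origin (TCP) lies midway between the tips of the shut fingers; the grasp point (between the pads) lies 19 mm behind it (env.grip_point_offset is the z of the grasp point in the tool frame, in m); z points along the fingers, y is the line along which they close (so a half turn about z gives the same grasp; the last joint's range is limited). The gripper opens to 85 mm and grips with 20 to 120 N. Pads are 22 mm wide; open, the fingers measure 114 mm over their backs; the gripper's body (76 mm by 85 mm) begins 54 mm behind the grasp point. The pads swing forward as they close: fully open they stand 13 mm farther back than shut.
Start: joints at [-1.299, 0.333, 0.04, 1.465, -0.013, 1.343, -0.059], TCP at [0.236, 0.606, 0.231] pointing down, gripper open.
Joint ranges: [-2.58, 2.58], [-0.38, 2.09], [-1.3, 1.39], [0.25, 2.4], [-1.5, 4.64], [0.08, 2.09], [-2.65, 2.65]. Speed limits (rad/s): [2.22, 2.22, 2.79, 2.79, 3.14, 3.14, 3.14].

INTERFACE

Orientations are given as a rotation vector (axis times angle).
In Python, from plant import env gives the robot as it stands.
- The arm moves only by the shell command python3 -m handwheel 'ROWS' [FORCE]. ROWS is a JSON object of lists of equal length, an entry for each row: "slide": the shift along the tool's x, y, z in m, a list of three; "spin": the turn about the tool's z in degrees; "claw": the closure in counts, from 0 (fully open) to 255 (shut). A call has 1 to 10 rows; each row is the pose to reach, as a shift and turn from the pose commanded when the call began, along the tool's axes at that moment; what a row does not reach only later rows make up. A row lasts 1/12 s, in which the tool goes at most 41.7 mm and 7.16 degrees, less where a joint would pass 70% of its speed; a pose out of reach is approached as far as the arm can. A call with a gripper value outside its range is refused whole. The fingers move at their own pace and stop on an object; FORCE is the grip in N (left out, the last holds). Time passes only in rows, so rows that repeat a pose let the fingers close. It gives the time, the measured TCP pose, the force, the opening and the grip force at its end, in the units of the state.
- env.get_obs(): the state, without advancing time (a new reading comes with each control period).
- env.read_camera(name): name is "side" or "top"; returns the picture (420x560x3 uint8, red, green, blue); there is no depth.
- env.camera_info(name): a dict with "fovy" (degrees; the focal length in pixels is half the picture's height over the tangent of half this angle, whatever the lens; pixels are square), "cx", "cy" (the principal point, pixels), "R" (3x3) and "t" (3): a world point X has camera coordinates R X + t. Camera axes: x right, y down, z forward; pixel columns grow to the right and rows downward; lengths in m; the calibration is good to about 2 mm. A picture is of the moment at which its call begins. camera_info takes no time and is no camera call.
- env.finish_job(): hands the job in; it is judged then, once.
The state is a dict: "time_s": time; "joints": joint angles; "dq": joint speeds; "joint_efforts": joint torques, N m; "position": TCP position; "orientation": TCP orientation; "force": force on the tool from outside, world axes, zero at the start; "wrist_torque": the same for the moment, N m; "grip_width": finger opening in m; "finger_force": force on a finger pad.
Only numpy, scipy, OpenCV 4.12 (cv2) and the standard library are available. Lean on these libraries where they do the work, as an engineer would, in place of code of your own. Each camera call takes 0.05 s, during which the arm holds its last target. There are 200 camera calls.

## Working session

There is one attempt and no reset: what is moved stays moved. The work goes in short steps, Python scripts to look and compute and a shell command to move; the robot and the scene stay as the last step left them, time stands still between calls to the robot, and variables do not carry over. Pictures are saved under pics/ and viewed, at most 10 in all, crops included, and the job is handed in when it is done.

```bash
mkdir -p pics; ls; python3 - <<'E'
from plant import env
import cv2,numpy as np
for n in("top","side"):
    im=env.read_camera(n);cv2.imwrite(f"pics/{n}0.png",im[:,:,::-1])
    i=env.camera_info(n);print(n,{k:np.round(np.array(v),4).tolist() for k,v in i.items()})
o=env.get_obs();print({k:np.round(v,4).tolist() for k,v in o.items()},env.grip_point_offset)
E
```

```text
pics
top {'fovy': 56.8519, 'cx': 277.5537, 'cy': 209.2249, 'R': [[0.0074, -0.9999, 0.0068], [-0.9908, -0.0083, -0.1348], [0.1348, -0.0058, -0.9909]], 't': [-0.0636, 0.6038, 1.2071]}
side {'fovy': 48.8905, 'cx': 283.493, 'cy': 213.949, 'R': [[-0.9869, -0.1614, -0.002], [-0.0555, 0.3514, -0.9346], [0.1515, -0.9222, -0.3557]], 't': [0.5887, 0.124, 1.2022]}
{'time_s': 0.1, 'joints': [-1.2992, 0.3338, 0.0399, 1.4661, -0.0134, 1.3433, -0.0585], 'dq': [0.0004, 0.0004, -0.0011, -0.0026, 0.0018, 0.0005, -0.0015], 'joint_efforts': [0.0029, -66.0011, 1.3693, -40.6483, 0.0169, 0.0088, -0.0], 'position': [0.2354, 0.6054, 0.2305], 'orientation': [-0.5791, -3.0876, 0.0022], 'force': [-0.2905, 0.3722, -0.8494], 'wrist_torque': [0.0079, 0.0199, -0.0092], 'finger_force': 0.0, 'grip_width': 0.0853} -0.0187
```

View pics/top0.png

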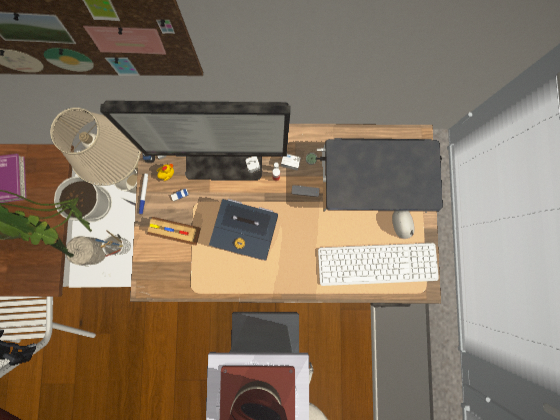

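View pics/side0.png

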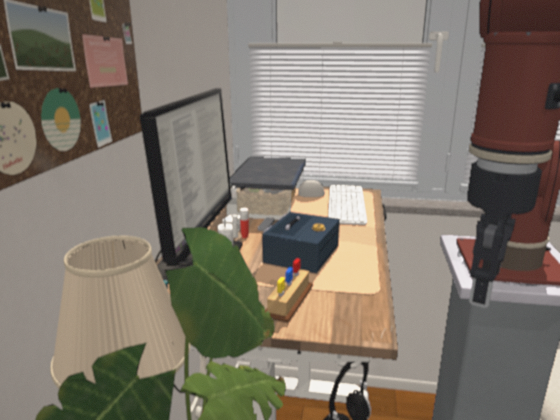

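The top view shows the key block at about (172,231), the cash box at (243,230) with the lock at (239,243), and the duck at (165,172). The side view shows the keys at (281,285) yellow, (289,273) blue and (297,265) red. I'll enlarge both.

```bash
python3 - <<'E'
import cv2,numpy as np
a=cv2.imread("pics/top0.png")[190:265,135:285]; a=cv2.resize(a,None,fx=5.33,fy=5.33,interpolation=cv2.INTER_CUBIC)
cv2.imwrite("pics/topc.png",a)
b=cv2.imread("pics/side0.png")[205:325,240:350]; b=cv2.resize(b,None,fx=5,fy=5,interpolation=cv2.INTER_CUBIC)
cv2.imwrite("pics/sidec.png",b);print(a.shape,b.shape)
E
```

```text
(400, 800, 3) (600, 550, 3)
```

View pics/topc.png

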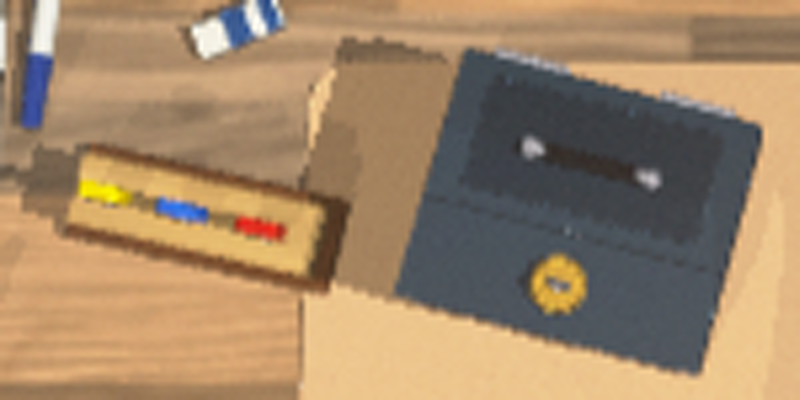

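View pics/sidec.png

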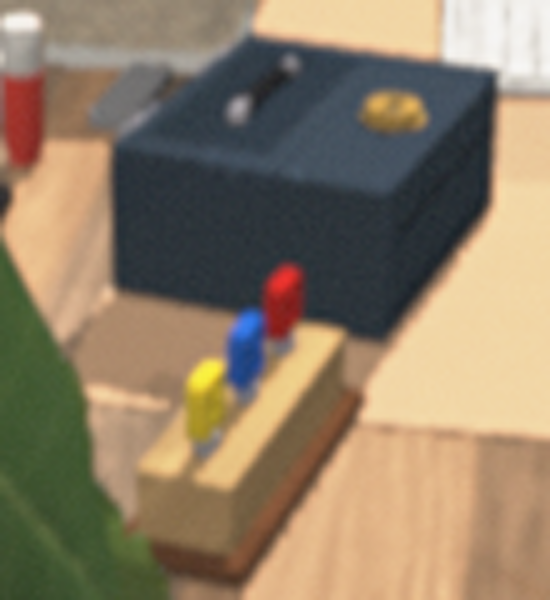

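```bash
cat > h.py <<'E'
from plant import env
import numpy as np
from scipy.spatial.transform import Rotation as Ro
def ray(n,p,z):
    i=env.camera_info(n);f=210/np.tan(np.radians(i["fovy"])/2);R=np.array(i["R"]);t=np.array(i["t"])
    d=R.T@np.array([(p[0]-i["cx"])/f,(p[1]-i["cy"])/f,1]);c=-R.T@t
    return c+d*(z-c[2])/d[2]
T=lambda x,y:((x+.5)/5.333-.5+135,(y+.5)/5.333-.5+190)
S=lambda x,y:((x+.5)/5-.5+240,(y+.5)/5-.5+205)
E
python3 - <<'E'
from h import *
m=1000
print("top")
K={}
for n,p,z in[("red",(260,229),.078),("blue",(183,210),.078),("yel",(105,192),.078),("lock",(559,284),.093),("FL",(397,296),.085),("FR",(700,373),.085),("BL",(463,48),.085),("BR",(762,127),.085)]:
    K[n]=ray("top",T(*p),z);print(n,(K[n]*m).round(1))
print("box c",sum(K[k] for k in("FL","FR","BL","BR"))/4*m)
d=lambda a,b:(np.linalg.norm(K[a]-K[b])*m,np.degrees(np.arctan2(*(K[b]-K[a])[1::-1])))
for a,b in[("red","blue"),("blue","yel"),("red","yel"),("FR","FL"),("BR","BL"),("FL","BL"),("FR","BR")]:print(a,b,d(a,b))
print("side")
for n,p,z in[("red",(284,303),.064),("blue",(246,351),.064),("yel",(206,402),.064),("lock",(392,104),.093),("FL",(388,194),.085),("FR",(495,73),.085),("BL",(114,146),.085),("BR",(250,38),.085)]:
    K[n]=ray("side",S(*p),z);print(n,(K[n]*m).round(1))
for a,b in[("red","blue"),("blue","yel"),("red","yel"),("FR","FL"),("FL","BL")]:print(a,b,d(a,b))
print("box c",sum(K[k] for k in("FL","FR","BL","BR"))/4*m)
print(Ro.from_rotvec(env.get_obs()["orientation"]).as_matrix().round(4))
E
```

```text
top
red [524.1 232.   78. ]
blue [534.8 277.1  78. ]
yel [544.9 322.8  78. ]
lock [492.9  56.8  93. ]
FL [485.7 150.3  85. ]
FR [443.2 -24.   85. ]
BL [630.2 116.4  85. ]
BR [585.2 -58.4  85. ]
box c [536.07051732  46.06468151  85.        ]
red blue (np.float64(46.28668200716137), np.float64(76.66481652377715))
blue yel (np.float64(46.78296415531155), np.float64(77.52000131612931))
red yel (np.float64(93.06705450033145), np.float64(77.0946890447977))
FR FL (np.float64(179.48268887222397), np.float64(76.29499581570846))
BR BL (np.float64(180.49638276496617), np.float64(75.56310676735535))
FL BL (np.float64(148.41899364421556), np.float64(-13.227016718395681))
FR BR (np.float64(146.1084494585028), np.float64(-13.611204378062206))
side
red [528.9 231.3  64. ]
blue [539.  278.9  64. ]
yel [548.8 325.4  64. ]
lock [496.7  57.1  93. ]
FL [489.7 151.4  85. ]
FR [447.3 -15.5  85. ]
BL [631.2 115.1  85. ]
BR [586.7 -48.1  85. ]
red blue (np.float64(48.67190519390768), np.float64(77.96254516189165))
blue yel (np.float64(47.51739004755022), np.float64(78.13830713928293))
red yel (np.float64(96.18918211122107), np.float64(78.04937135533358))
FR FL (np.float64(172.2344852881714), np.float64(75.72270847137945))
FL BL (np.float64(146.08661480784008), np.float64(-14.4100583277423))
box c [538.72112493  50.73046358  85.        ]
[[-9.320e-01  3.624e-01 -4.000e-04]
 [ 3.624e-01  9.320e-01 -1.400e-03]
 [-1.000e-04 -1.400e-03 -1.000e+00]]
```

Red key at about (0.527, 0.232), with its bow's width at 77.4°. Lock at about (0.495, 0.057), box yaw about -14°. The spacings agree with the given 47, 150 and 180 mm. Moving over the red key.

```bash
python3 -m handwheel '{"slide":[[-0.02,-0.01,0],[-0.05,-0.03,0],[-0.085,-0.05,0],[-0.12,-0.07,0],[-0.155,-0.09,0],[-0.19,-0.11,0],[-0.225,-0.13,0],[-0.26,-0.15,0],[-0.29,-0.17,0],[-0.32,-0.19,0]],"spin":[4,10,17,24,31,38,45,52,58,63],"claw":[0,0,0,0,0,0,0,0,0,0]}' 20
cat >> h.py <<'E'
def go(x,y,z,yang,show=True):
    "slide and spin to bring TCP to x,y,z with tool y at angle yang (deg)"
    o=env.get_obs();R=Ro.from_rotvec(o["orientation"]).as_matrix()
    a=np.degrees(np.arctan2(R[1,1],R[0,1]));s=(a-yang+90)%180-90
    print("pos",o["position"].round(4) if hasattr(o["position"],"round") else o["position"],"yang",a.round(2),"tilt",R[:2,2].round(4),"slide",(R.T@(np.array([x,y,z])-o["position"])).round(4),"spin",s.round(2),"j",np.round(o["joints"],2))
E
python3 -c "
from h import *
go(.527,.232,.14,-12.6)"
```

```text
time_s: 0.93
position: [0.4658, 0.3107, 0.2311]
orientation: [-2.114, -2.324, 0.001]
force: [0.4, 0.8, 0.2]
grip_width: 0.0854
finger_force: 0.0
pos [0.4658 0.3107 0.2311] yang 5.4 tilt [-0.0003 -0.0002] slide [-0.0841  0.0536  0.0911] spin 18.0 j [-0.99  0.15  0.37  1.7  -0.06  1.3  -0.52]
```

```bash
python3 -m handwheel '{"slide":[[-0.02,0.013,0.015],[-0.045,0.028,0.04],[-0.07,0.044,0.065],[-0.084,0.0535,0.085],[-0.084,0.0535,0.091],[-0.084,0.0535,0.091],[-0.084,0.0535,0.091]],"spin":[4,9,14,18,18,18,18],"claw":[0,0,0,0,0,0,0]}'
python3 - <<'E'
from h import *
import cv2
go(.527,.232,.047,-12.6)
a=env.read_camera("top")[180:265,135:285,::-1];b=env.read_camera("side")[190:310,240:350,::-1]
a=cv2.resize(a,None,fx=3.2,fy=3.2,interpolation=cv2.INTER_CUBIC);b=cv2.resize(b,None,fx=2.9,fy=2.9,interpolation=cv2.INTER_CUBIC)
h=max(a.shape[0],b.shape[0]);c=np.zeros((h,a.shape[1]+b.shape[1],3),np.uint8);c[:a.shape[0],:a.shape[1]]=a;c[:b.shape[0],a.shape[1]:]=b
print(c.shape);cv2.imwrite("pics/g1.png",c)
E
```

```text
time_s: 1.52
position: [0.526, 0.2354, 0.1403]
orientation: [-2.443, -1.974, 0.001]
force: [0.1, -0.2, 1.2]
grip_width: 0.0852
finger_force: 0.0
pos [0.526  0.2354 0.1403] yang -12.13 tilt [-0.0008 -0.0001] slide [-0.0031  0.0017  0.0933] spin 0.47 j [-0.88  0.26  0.45  1.78 -0.13  1.13 -0.6 ]
(348, 799, 3)
```

View pics/g1.png

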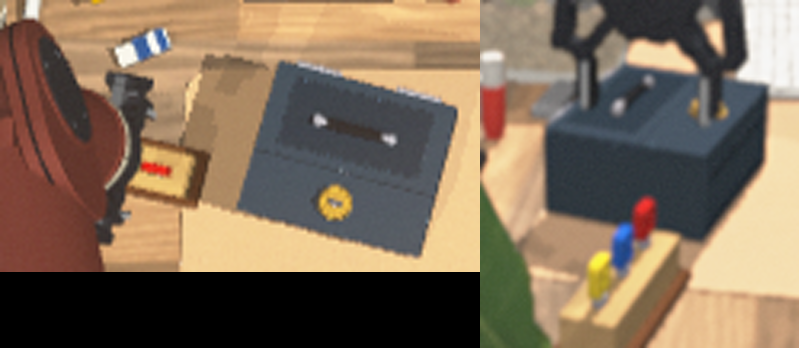

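The open fingers straddle the red bow (side view, red at (645,218)) and are clear of the box. Going down.

```bash
python3 -m handwheel '{"slide":[[-0.003,0.0015,0.02],[-0.003,0.0015,0.045],[-0.003,0.0015,0.07],[-0.003,0.0015,0.085],[-0.003,0.0015,0.092],[-0.003,0.0015,0.092],[-0.003,0.0015,0.092]],"spin":[0.4,0.4,0.4,0.4,0.4,0.4,0.4],"claw":[0,0,60,120,150,150,150]}' 20
python3 - <<'E'
from h import *
import cv2
go(.527,.232,.047,-12.6)
b=env.read_camera("side")[200:300,250:350,::-1]
cv2.imwrite("pics/g2.png",cv2.resize(b,None,fx=6,fy=6,interpolation=cv2.INTER_CUBIC))
E
```

```text
time_s: 2.2
position: [0.5278, 0.2322, 0.0494]
orientation: [2.451, 1.965, 0.002]
force: [-0.1, 0.0, 0.6]
grip_width: 0.0349
finger_force: 0.0
pos [0.5278 0.2322 0.0494] yang -12.58 tilt [0.001  0.0008] slide [-0.0003 -0.0008  0.0024] spin 0.02 j [-0.85  0.37  0.43  1.86 -0.19  0.95 -0.56]
```

View pics/g2.png

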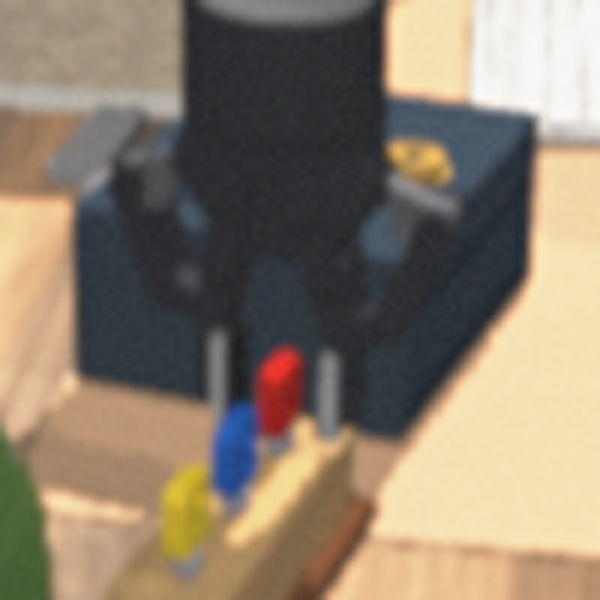

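Fingers at columns 219 and 329 straddle the red bow at 280, and the blue key is clear. Closing gently.

```bash
python3 -m handwheel '{"slide":[[0,0,0.001],[0,0,0.002],[0,0,0.002],[0,0,0.002],[0,0,0.002],[0,0,0.002]],"spin":[0,0,0,0,0,0],"claw":[170,190,205,215,215,215]}' 20
python3 -m handwheel '{"slide":[[0,0,0],[0,0,0],[0,0,0],[0,0,0]],"spin":[0,0,0,0],"claw":[225,235,245,245]}' 20
```

```text
time_s: 2.75
position: [0.5275, 0.2313, 0.0464]
orientation: [2.453, 1.963, 0.0]
force: [-0.0, -0.5, -0.8]
grip_width: 0.0134
finger_force: 0.0
time_s: 3.08
position: [0.5275, 0.2313, 0.0464]
orientation: [2.453, 1.963, 0.0]
force: [-0.2, 0.7, 0.7]
grip_width: 0.0096
finger_force: 19.5
```

```bash
python3 -m handwheel '{"slide":[[0,0,0],[0,0,0],[0,0,-0.003],[0,0,-0.01],[0,0,-0.02],[0,0,-0.035],[0,0,-0.055],[0,0,-0.075],[0,0,-0.1],[0,0,-0.1]],"spin":[0,0,0,0,0,0,0,0,0,0],"claw":[255,255,255,255,255,255,255,255,255,255]}' 60
python3 -c "
from h import *
go(.495,.057,.146,-13.8)"
```

```text
time_s: 3.92
position: [0.5299, 0.2321, 0.152]
orientation: [2.453, 1.962, 0.011]
force: [0.6, 0.1, 0.4]
grip_width: 0.0082
finger_force: 61.2
pos [0.5299 0.2321 0.152 ] yang -12.68 tilt [0.0061 0.004 ] slide [-0.1785  0.0044  0.0051] spin 1.12 j [-0.88  0.25  0.46  1.77 -0.12  1.14 -0.61]
```

```bash
python3 -m handwheel '{"slide":[[-0.01,0,0],[-0.035,0.001,0],[-0.065,0.002,0],[-0.095,0.002,0],[-0.125,0.003,0],[-0.15,0.004,0],[-0.168,0.004,0],[-0.178,0.004,0],[-0.178,0.004,0],[-0.178,0.004,0]],"spin":[0,0.2,0.4,0.6,0.8,1,1.1,1.1,1.1,1.1],"claw":[255,255,255,255,255,255,255,255,255,255]}'
python3 - <<'E'
from h import *
import cv2
go(.495,.057,.125,-13.8)
a=env.read_camera("top")[190:265,190:285,::-1];b=env.read_camera("side")[190:265,270:350,::-1]
cv2.imwrite("pics/s3.png",b);cv2.imwrite("pics/t3.png",a)
c=np.hstack([cv2.resize(x,(400,int(x.shape[0]*400/x.shape[1])),interpolation=cv2.INTER_CUBIC)[:315] for x in(a,b)])
cv2.imwrite("pics/g3.png",c);print(c.shape,a.shape,b.shape)
E
```

```text
time_s: 4.75
position: [0.4924, 0.0574, 0.1463]
orientation: [-2.471, -1.94, -0.001]
force: [-0.1, 1.1, 0.3]
grip_width: 0.0083
finger_force: 61.2
pos [0.4924 0.0574 0.1463] yang -13.74 tilt [0.0001 0.0005] slide [0.0002 0.0026 0.0213] spin 0.06 j [-0.74  0.08  0.56  1.97 -0.05  1.11 -0.39]
(315, 800, 3) (75, 95, 3) (75, 80, 3)
```

View pics/g3.png

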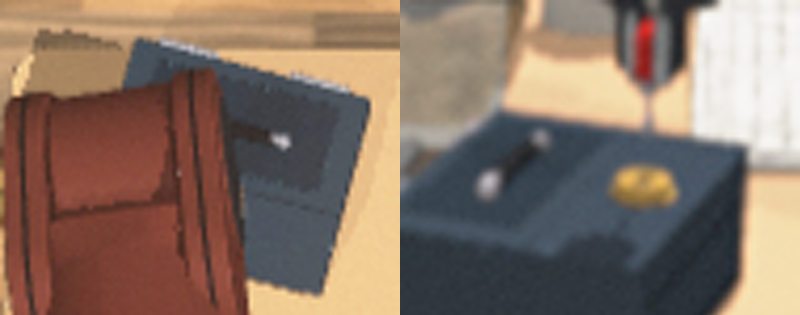

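The key hangs in the grip, with its tip at about panel (649,133) and the lock nose's top at about (643,181). I'll measure both in the side camera, so that its calibration error cancels.

```bash
python3 - <<'E'
from h import *
import cv2
b=cv2.imread("pics/s3.png")[15:55,32:72]
cv2.imwrite("pics/g4.png",cv2.resize(b,None,fx=14,fy=14,interpolation=cv2.INTER_CUBIC))
i=env.camera_info("side");f=210/np.tan(np.radians(i["fovy"])/2)
def pr(X):
    c=np.array(i["R"])@X+i["t"];return np.array([i["cx"]+f*c[0]/c[2],i["cy"]+f*c[1]/c[2]])
g=lambda p:((p-[302,205]+.5)*14-.5).round(0)
for n,X in[("tip",(.4924,.0574,.1194)),("collar under",(.4924,.0574,.1419)),("lock",(.495,.057,.093)),("lock +5x",(.5,.057,.093)),("lock +5y",(.495,.062,.093))]:print(n,g(pr(np.array(X))))
E
```

```text
tip [258. 160.]
collar under [261.  45.]
lock [240. 292.]
lock +5x [213. 291.]
lock +5y [238. 303.]
```

View pics/g4.png

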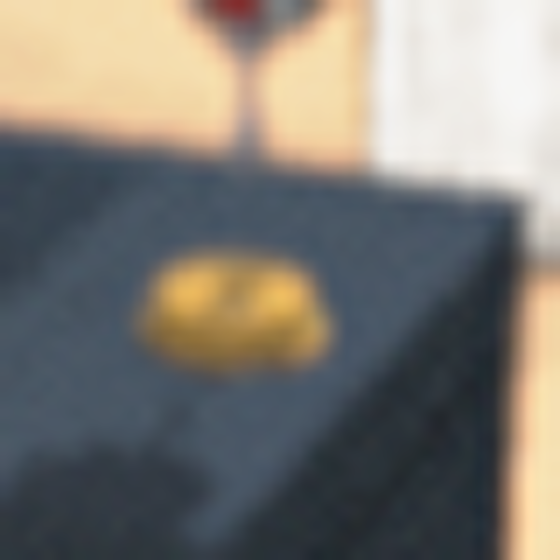

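The shank is at column 248 and the keyway at (233,292), which puts the lock at about (0.495, 0.057). Going down to the mouth.

```bash
python3 -m handwheel '{"slide":[[0,0.001,0.003],[0,0.0025,0.01],[0,0.0025,0.018],[0,0.0025,0.022],[0,0.0025,0.022],[0,0.0025,0.025],[0,0.0025,0.027],[0,0.0025,0.027]],"spin":[0,0,0,0,0,0,0,0],"claw":[255,255,255,255,255,255,255,255]}'
python3 -c "
from h import *
go(.495,.057,.0974,-13.8);print(env.get_obs()['wrist_torque'])"
```

```text
time_s: 5.52
position: [0.4946, 0.0561, 0.119]
orientation: [-2.471, -1.94, 0.001]
force: [-0.2, -0.1, -0.6]
grip_width: 0.0075
finger_force: 61.2
pos [0.4946 0.0561 0.119 ] yang -13.75 tilt [-0.0004 -0.0002] slide [0.001  0.0002 0.0216] spin 0.05 j [-0.73  0.12  0.57  1.99 -0.07  1.05 -0.37]
[-0.01189285  0.04056923 -0.03246293]
```

```bash
python3 -m handwheel '{"slide":[[0.001,0,0.001],[0.001,0,0.002],[0.001,0,0.003],[0.001,0,0.003]],"spin":[0,0,0,0],"claw":[255,255,255,255]}'
python3 -c "
from h import *
go(.495,.057,.0974,-13.8);print(env.get_obs()['wrist_torque'])"
```

```text
time_s: 5.85
position: [0.4953, 0.0568, 0.1169]
orientation: [2.471, 1.939, 0.001]
force: [-2.2, -2.9, 7.2]
grip_width: 0.008
finger_force: 62.2
pos [0.4953 0.0568 0.1169] yang -13.77 tilt [0.0005 0.    ] slide [ 0.0001 -0.0004  0.0195] spin 0.03 j [-0.73  0.12  0.57  1.99 -0.08  1.05 -0.37]
[-0.57395676  0.54259867  0.03399994]
```

```bash
python3 -m handwheel '{"slide":[[-0.001,-0.0005,0],[-0.0015,-0.0007,0.001],[-0.0015,-0.0007,0.002],[-0.0015,-0.0007,0.002]],"spin":[0,0,0,0],"claw":[255,255,255,255]}'
python3 -c "
from h import *
go(.495,.057,.0974,-13.8);print(env.get_obs()['wrist_torque'])"
```

```text
time_s: 6.18
position: [0.4945, 0.0559, 0.1148]
orientation: [2.471, 1.939, 0.002]
force: [0.5, -0.5, 0.5]
grip_width: 0.0075
finger_force: 61.3
pos [0.4945 0.0559 0.1148] yang -13.75 tilt [0.0013 0.0006] slide [0.0011 0.0002 0.0174] spin 0.05 j [-0.73  0.12  0.57  2.   -0.08  1.04 -0.36]
[-0.2667598  -0.29386345 -0.06330986]
```

It went in with the forces back near zero. Going on down.

```bash
python3 -m handwheel '{"slide":[[0,0,0.001],[0,0,0.002],[0,0,0.003],[0,0,0.003]],"spin":[0,0,0,0],"claw":[255,255,255,255]}'
python3 -c "
from h import *
go(.495,.057,.0974,-13.8);print(env.get_obs()['wrist_torque'])"
```

```text
time_s: 6.52
position: [0.4943, 0.0555, 0.1115]
orientation: [2.471, 1.939, 0.001]
force: [0.5, -1.3, 1.7]
grip_width: 0.0081
finger_force: 61.4
pos [0.4943 0.0555 0.1115] yang -13.77 tilt [ 0.0007 -0.0001] slide [0.0016 0.0003 0.0141] spin 0.03 j [-0.73  0.13  0.57  2.   -0.08  1.03 -0.36]
[-0.4248234  -0.21020891  0.02133512]
```

```bash
python3 -m handwheel '{"slide":[[0,0.001,0.001],[0,-0.001,0.002],[0,0.001,0.003],[0,-0.001,0.004],[0,0.001,0.005],[0,0,0.005],[0,0,0.005]],"spin":[0,0,0,0,0,0,0],"claw":[255,255,255,255,255,255,255]}'
python3 -c "
from h import *
go(.495,.057,.0974,-13.8);print(env.get_obs()['wrist_torque'])"
```

```text
time_s: 7.1
position: [0.4941, 0.0554, 0.1061]
orientation: [2.471, 1.939, 0.0]
force: [2.3, -3.3, 0.1]
grip_width: 0.0078
finger_force: 61.2
pos [0.4941 0.0554 0.1061] yang -13.76 tilt [ 0.0005 -0.0007] slide [0.0018 0.0005 0.0087] spin 0.04 j [-0.73  0.14  0.57  2.   -0.08  1.02 -0.36]
[-0.76799444 -0.55451799 -0.00680007]
```

Past both pins, with little force. Easing the sideways load and going on.

```bash
python3 -m handwheel '{"slide":[[-0.0003,0.0004,0.001],[-0.0003,0.0004,0.003],[-0.0003,0.0004,0.005],[-0.0003,0.0004,0.006],[-0.0003,0.0004,0.0065],[-0.0003,0.0004,0.0065]],"spin":[0,0,0,0,0,0],"claw":[255,255,255,255,255,255]}'
python3 -c "
from h import *
go(.495,.057,.0974,-13.8);print(env.get_obs()['wrist_torque'])"
```

```text
time_s: 7.6
position: [0.4943, 0.0558, 0.0996]
orientation: [-2.471, -1.94, -0.0]
force: [1.9, 0.2, -1.2]
grip_width: 0.008
finger_force: 61.1
pos [0.4943 0.0558 0.0996] yang -13.73 tilt [0.     0.0002] slide [0.0013 0.0004 0.0022] spin 0.07 j [-0.72  0.15  0.57  2.01 -0.09  1.01 -0.35]
[ 0.1105561  -0.46545821  0.00150438]
```

```bash
python3 -m handwheel '{"slide":[[0,0.0003,0.001],[0,0.0003,0.002],[0,0.0003,0.003],[0,0.0003,0.003]],"spin":[0,0,0,0],"claw":[255,255,255,255]}'
python3 -c "
from h import *
go(.495,.057,.0974,-13.8);print(env.get_obs()['wrist_torque'])"
```

```text
time_s: 7.93
position: [0.4945, 0.0557, 0.0973]
orientation: [-2.471, -1.939, -0.0]
force: [-3.7, 0.3, 11.0]
grip_width: 0.0083
finger_force: 62.6
pos [0.4945 0.0557 0.0973] yang -13.74 tilt [-0.0004  0.0006] slide [ 0.0014  0.0002 -0.0001] spin 0.06 j [-0.72  0.15  0.57  2.01 -0.1   1.   -0.35]
[ 0.20748617  0.70220022 -0.0334932 ]
```

The collar seats at TCP z 0.0973 with 11 N, as calculated. Now the clockwise turn.

```bash
python3 -m handwheel '{"slide":[[0,-0.0002,0],[0,-0.0004,0],[0,-0.0004,0],[0,-0.0004,0],[0,-0.0004,0],[0,-0.0004,0]],"spin":[5,10,15,20,25,30],"claw":[255,255,255,255,255,255]}' 80
python3 -c "
from h import *
go(.4945,.0557,.0973,-100);print(env.get_obs()['wrist_torque'])"
```

```text
time_s: 8.43
position: [0.4934, 0.0568, 0.0974]
orientation: [-2.889, -1.228, 0.001]
force: [-7.4, 4.6, 15.0]
grip_width: 0.0077
finger_force: 79.2
pos [0.4934 0.0568 0.0974] yang -43.93 tilt [-0.0018  0.0018] slide [-0.      0.0015  0.0001] spin 56.07 j [-0.77  0.15  0.62  2.01 -0.11  1.01 -0.87]
[1.05590769 1.71838192 0.2079388 ]
```

Some side load is building because the key's axis isn't quite on the tool axis. Compensating as the turn goes on.

```bash
python3 -m handwheel '{"slide":[[0,-0.0008,0],[0,-0.0012,0],[0,-0.0015,0],[0,-0.0017,0],[0,-0.0019,0],[0,-0.0019,0]],"spin":[4,9,14,19,24,24],"claw":[255,255,255,255,255,255]}' 80
python3 -c "
from h import *
go(.4945,.0557,.0973,-100);print(env.get_obs()['wrist_torque'])"
```

```text
time_s: 8.93
position: [0.4928, 0.0582, 0.0974]
orientation: [-3.082, -0.599, -0.0]
force: [-3.3, 4.5, 10.3]
grip_width: 0.0079
finger_force: 78.7
pos [0.4928 0.0582 0.0974] yang -68.0 tilt [-0.0001  0.0017] slide [0.0006 0.0029 0.0001] spin 32.0 j [-0.81  0.15  0.66  2.02 -0.11  1.   -1.28]
[0.8277636  0.64662987 0.15818331]
```

```bash
python3 -m handwheel '{"slide":[[0,-0.0006,0],[0,-0.0009,0],[0,-0.0012,0],[0,-0.0014,0],[0,-0.0016,0],[0,-0.0018,0],[0,-0.0018,0],[0,-0.0018,0]],"spin":[5,10,15,20,25,30,33.5,33.5],"claw":[255,255,255,255,255,255,255,255]}' 80
python3 - <<'E'
from h import *
import cv2
go(.4945,.0557,.0973,-100);print(env.get_obs()['wrist_torque'])
b=env.read_camera("side")[190:290,245:345,::-1]
cv2.imwrite("pics/g5.png",cv2.resize(b,None,fx=6,fy=6,interpolation=cv2.INTER_CUBIC))
E
```

```text
time_s: 9.6
position: [0.4922, 0.0595, 0.0974]
orientation: [-3.125, 0.312, 0.0]
force: [-3.5, 3.3, 11.0]
grip_width: 0.0076
finger_force: 78.7
pos [0.4922 0.0595 0.0974] yang -101.42 tilt [0.0001 0.0013] slide [0.003  0.0033 0.0001] spin -1.42 j [-0.88  0.16  0.73  2.02 -0.13  1.   -1.85]
[0.58041183 0.48805684 0.11734896]
```

View pics/g5.png

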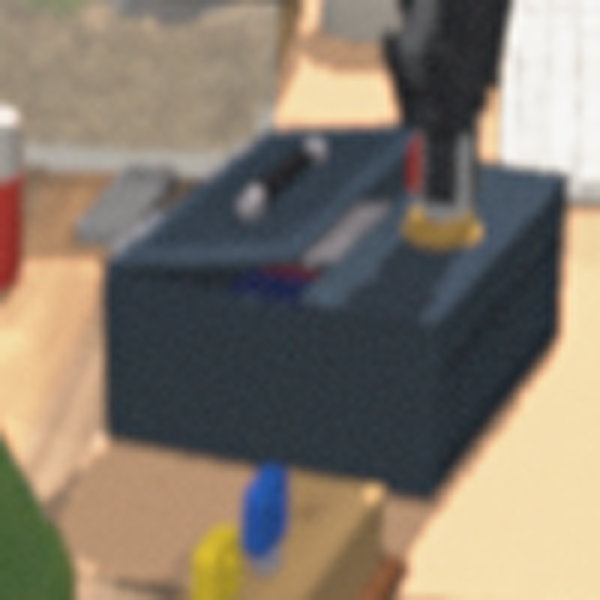

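The lid stands ajar, with its front edge lifted at about (300,250). The key is in the lock, turned 88° and gripped, and the blue and yellow keys are still in the block. I'll check that it holds steady, then hand in.

```bash
python3 -m handwheel '{"slide":[[0,0,0],[0,0,0],[0,0,0],[0,0,0]],"spin":[0,0,0,0],"claw":[255,255,255,255]}' 80 && python3 -c "
from plant import env
print(env.finish_job())"
```

```text
time_s: 9.98
position: [0.4922, 0.0595, 0.0974]
orientation: [-3.125, 0.306, 0.0]
force: [-3.0, 3.6, 7.9]
grip_width: 0.0079
finger_force: 78.4
the job is handed in; nothing more can be done
None
```

The cash box is unlocked and its lid is ajar; the red key is fully home, turned about 88° clockwise and still held in the grip, the blue and yellow keys are still in the block, and I handed the job in at about 10 s.

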